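Load a lamp cap into the holding jig and lock the fork slide

TASK

Pull the jig's steel retaining fork fully back to its open stop by its black grip, then take the tall flanged cap from the sloped rack and set it rim-down, flat in the jig's round pocket and let go of it. Then slide the fork fully home to its closed stop so that it straddles the cap and holds its flange. Leave the other two caps in the rack and everything else on the bench where it is.

Things in the scene. Friction and masses are not known exactly. Their poses are not given: they have to be found in the camera images.
- jig: Dark steel holding jig, fixed: plate 100 (x) x 230 (y) x 30 mm high, origin at centre of underside, z up. Fork slides along its y, closing to +y. Aluminium side rails (8 mm wide, tops 40 mm above bench) at x = +-40.5 mm, y -112 to +13 mm. Steel post (16 mm diameter, top 80 mm above bench) at y = +104 mm, 49 mm beyond the pocket centre.
- pocket (a point): Centre of the floor of the jig's round pocket (57 mm diameter, 5 mm deep, with a small chamfer); at x = 0, y = +55 mm, z = 25 mm in the jig's frame; axes like the jig's.
- fork (a joint): Flat steel fork along jig +y: 0 = fully back at open stop (tine tips 38 mm short of pocket centre), 0.070 m = fully home at closed stop (tips 32 mm past it, 42 mm wide slot round the cap body). Plate 66 mm wide, 5 mm thick, underside 1.5 mm above jig top. Starts part-way, over the pocket; 2 N friction, stays where left.
- grip (a point): Top centre of the fork's upright black plastic grip, a block 28 mm (jig x) by 14 mm (jig y), rising 42 mm from the fork plate to 78.5 mm above the bench. Moves with the fork: jig y = -73 mm + joint value. Axes like the jig's.
- rack: Fixed dark steel cap rack, 250 mm along its y, 100 mm deep along its x; a board sloped 30 degrees, low edge to its -x with a lip standing 7 mm above the board. Three seats side by side along y at -80, 0, +80 mm. Origin: centre of its underside, z up; a seated cap's origin lies at x = 0, 42 mm above the bench.
- cap: White plastic cap to load: flange 52 mm diameter, 4 mm thick, at its underside (rim side); round body 34 mm diameter above it; 36 mm tall overall. Origin: centre of underside; +z along its axis from rim to closed top. Starts in one of the three rack seats, underside flat on the board, so +z leans 30 degrees from vertical towards the rack's low edge.
- low_cap: White look-alike to leave in the rack: same flange and 34 mm body but only 18 mm tall overall. Origin and axes like the cap's.
- wide_cap: White look-alike to leave in the rack: plain 52 mm diameter drum without flange, 30 mm tall. Origin and axes like the cap's.
- jar: Bystander: clear jar with white lid, 54 mm in diameter, 80 mm tall, standing between rack and jig. Origin: centre of its underside.
- bottle: Bystander: green bottle, 64 mm in diameter, 230 mm tall, standing at the far side. Origin: centre of its underside.
- bowl: Bystander: white bowl, 100 mm in diameter, 40 mm tall, in front of the robot. Origin: centre of its underside.
- screwdriver: Bystander: black-handled screwdriver, 170 mm long, lying near the robot.
- socket: Bystander: small white lamp socket with aluminium neck, 38 mm in diameter, 28 mm tall, near the robot. Origin: centre of its underside.
- tape: Bystander: roll of yellow tape lying flat, 80 mm in diameter, 45 mm tall, to the robot's right. Origin: centre of its underside.
Things that resemble listed ones, but are neither listed nor needed, are in the scene too. Leave any red look-alike of the cap alone.

How it is judged:
By the outcome, as a careful person would: the job done as asked, in the order asked, and still so for the second after the job is handed in, with the robot touching nothing.
It also fails if it takes over 64 s, if anything falls off the work surface, if the arm or the gripper's body presses on something with over 40 N, if the wrist force passes 120 N, or if a joint passes its speed limit or range.

ROBOT

A 6-joint arm with a two-finger parallel gripper is mounted at the origin on the work surface. World frame = base frame: x ahead of the robot, y to its left, z up, the work surface at z = 0. Lengths are in mm, angles in rad, forces in N, time in s.
With the tool pointing down it reaches from about 300 to 775 mm from the base axis. Payload 14.6 kg.
Tool frame: the origin (TCP) lies midway between the tips of the shut fingers; the grasp point (between the pads) lies 19 mm behind it; z points along the fingers, y is the line along which they close (so a half turn about z gives the same grasp; the last joint's range is limited). The gripper opens to 85 mm and grips with 20 to 120 N. Pads are 22 mm wide; open, the fingers measure 114 mm over their backs; the gripper's body (76 mm by 85 mm) begins 54 mm behind the grasp point. The pads swing forward as they close: fully open they stand 13 mm farther back than shut.
Start: joints at [1.227, 0.3, 1.521, -0, 1.321, -0.067], TCP at [150.301, 529.055, 197.381] pointing down, gripper open.
Joint ranges: [-3.03, 3.03], [-0.79, 2.21], [0.23, 2.52], [-1.04, 4.18], [0, 3.07], [-2.55, 2.55]. Speed limits (rad/s): [2.22, 2.22, 2.57, 3.14, 3.14, 3.14].

INTERFACE

Orientations are given as a rotation vector (axis times angle).
In Python, from station import robot gives the robot as it stands.
- The arm moves only by the tool move_arm, never from a script. Its argument "plan" is a list of rows, each a list of 3 entries, a list of its own where there are three numbers: the finger opening in m, from 0 to 0.0854, then the shift along the tool's x, y, z in m, then the turn about the tool's z in degrees. In form: [[fingers, [dx, dy, dz], twist], ...]. A call has 1 to 8 rows; each row shifts and turns the commanded pose from where the row before left it, along the tool's axes as they then stand; what a row does not reach is not made up. A row lasts 1/8 s, in which the tool goes at most 62.5 mm and 10.7 degrees, less where a joint would pass 70% of its speed; a pose out of reach is approached as far as the arm can. A call with a gripper value outside its range is refused whole. The fingers move at their own pace and stop on an object; the grip force is fixed at half the most. Time passes only in rows, so rows that do not move let the fingers close. It gives the time, the measured TCP pose, the force, the opening and the grip force at its end, in the units of the state.
- robot.get_obs(): the state, without advancing time (a new reading comes with each control period).
- robot.camera(name): name is "side" or "top" or "wrist"; returns a dict with "image" (400x640x3 uint8, blue, green, red), "range_z" (400x640 float32, mm along the optical axis (not along the pixel's ray), 0 where there is no reading), "intrinsics" (3x3 intrinsics, pixels), "k1" (the pictures are not rectified: a ray, as slopes to the right and down, at radius r is drawn at 1 + k1 r^2 times it, then the intrinsics apply), "extrinsics" (4x4, takes a point from world to camera coordinates). Camera axes: x right, y up, looking along -z (the intrinsics and any distortion apply to the point x, -y, -z); pixel columns grow to the right and rows downward; lengths in mm; the calibration is good to about 2 mm. A picture is of the moment at which its call begins.
- robot.sign_off(): hands the job in; it is judged then, once.
The state is a dict: "t": time; "joint_pos": joint angles; "joint_vel": joint speeds; "effort": joint torques, N m; "eef_pos": TCP position; "tcp_rot": TCP orientation; "contact_force": force on the tool from outside, world axes, zero at the start; "moment": the same for the moment, N m; "finger_gap": opening from 0.0 (shut) to 1.0 (fully open); "grasp_force": force on a finger pad.
Only numpy, scipy, OpenCV 4.12 (cv2) and the standard library are available. Lean on these libraries where they do the work, as an engineer would, in place of code of your own. Each camera call takes 0.05 s, during which the arm holds its last target. There are 200 camera calls.

## Working session

There is one attempt and no reset: what is moved stays moved. The work goes in short steps, Python scripts to look and compute and a tool call to move; the robot and the scene stay as the last step left them, time stands still between calls to the robot, and variables do not carry over. Pictures are saved under pics/ and viewed, at most 10 in all, crops included, and the job is handed in when it is done.

Besides the shell and the picture viewer there is one more tool, called after "Call:" as a command line: name --argument value ..., lists and objects as JSON in quotes. move_arm: Moves the arm, as the interface text tells. Its arguments: {"type":"object","properties":{"plan":{"type":"array"}},"required":["plan"]}

```bash
mkdir -p pics; ls
cat > h.py <<'E'
import numpy as np, cv2
from scipy.spatial.transform import Rotation as R
from station import robot
def cam(n):
    c=robot.camera(n); np.savez('last_'+n+'.npz',**c); return c
def load(n): return dict(np.load('last_'+n+'.npz'))
def slopes(c,uv):
    uv=np.atleast_2d(np.asarray(uv,float)); K=c['intrinsics']; k=float(c['k1'])
    d=np.stack([(uv[:,0]-K[0,2])/K[0,0],(uv[:,1]-K[1,2])/K[1,1]],1); s=d.copy()
    for _ in range(20): s=d/(1+k*(s**2).sum(1,keepdims=True))
    return s
def rays(c,uv):
    s=slopes(c,uv); E=c['extrinsics']; d=np.stack([s[:,0],-s[:,1],-np.ones(len(s))],1)
    return -E[:3,:3].T@E[:3,3], d@E[:3,:3]
def plane(c,uv,z):
    o,d=rays(c,uv); return o+d*((z-o[2])/d[:,2])[:,None]
def depthpts(c,uv):
    uv=np.atleast_2d(uv).astype(int); o,d=rays(c,uv); return o+d*c['range_z'][uv[:,1],uv[:,0]][:,None]
def proj(c,P):
    P=np.atleast_2d(P); E=c['extrinsics']; q=P@E[:3,:3].T+E[:3,3]; s=np.stack([q[:,0]/-q[:,2],-q[:,1]/-q[:,2]],1)
    s=s*(1+float(c['k1'])*(s**2).sum(1,keepdims=True)); K=c['intrinsics']; return s*[K[0,0],K[1,1]]+[K[0,2],K[1,2]]
E
python3 - <<'E'
from h import *
for n in('top','side'):
    c=cam(n); cv2.imwrite(f'pics/{n}0.png',c['image']); E=c['extrinsics']; print(n,(-E[:3,:3].T@E[:3,3]).round(),E[:3,:3].round(2).tolist(),c['intrinsics'][0,0],c['k1'])
o=robot.get_obs(); print(o)
E
```

```text
pics
top [ 353.  -78. 1057.] [[0.03, -1.0, 0.0], [0.98, 0.03, 0.2], [-0.2, -0.01, 0.98]] 419.3106199836139 -0.11397908611635958
side [285. 793. 648.] [[-0.95, -0.31, -0.02], [0.15, -0.53, 0.84], [-0.27, 0.79, 0.55]] 415.1519677860192 -0.02374425896853189
{'t': 0.1, 'joint_pos': array([ 1.22736033e+00,  3.00422457e-01,  1.52153112e+00, -2.53089162e-05,
        1.32071581e+00, -6.66291740e-02]), 'joint_vel': array([-0.00065878, -0.00075749, -0.00154971,  0.00231836, -0.00015715,
       -0.00010123]), 'effort': array([ 1.32974594e-03, -5.44386077e+01, -3.62361932e+01, -7.45965917e-05,
        3.06710142e-03,  2.70731107e-05]), 'eef_pos': array([150.24585602, 528.81566906, 196.86915637]), 'tcp_rot': array([-4.33383559e-01, -3.11135883e+00,  1.66364521e-03]), 'contact_force': array([-0.59767054,  0.93986934, -0.34428247]), 'moment': array([-0.03024036, -0.03436641, -0.00019828]), 'grasp_force': 0.0, 'finger_gap': 0.9971584975027139}
```

View pics/top0.png

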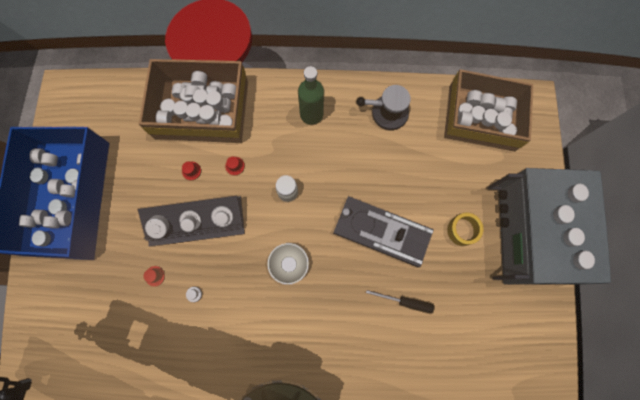

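View pics/side0.png

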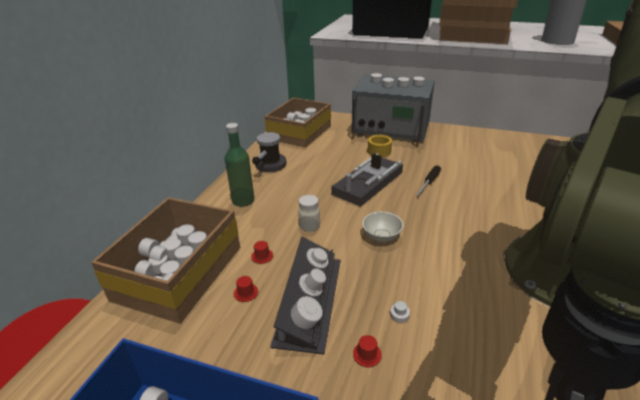

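The top view shows the rack with three white caps at (156,228), (189,221) and (221,216). The jig is at about (385,230), with its post at (346,212) and black grip at (400,235). The side view shows the same caps at (307,313), (314,280) and (317,257).

Things that could be taken for the cap:
- Drum: side (307,313)
- Middle flanged cap: (314,280)
- Far flanged cap: (317,257)
- Socket: (400,311)
- Red look-alikes: (261,252), (245,289) and (367,350)
- White caps in the boxes

I expect the middle one to be the tall cap, and will check it in a crop.

Run:
```python
from h import *
t=load('top');s=load('side')
a=cv2.resize(s['image'][230:360,260:350],None,fx=4,fy=4,interpolation=cv2.INTER_CUBIC)
b=cv2.resize(t['image'][190:250,130:250],(400,200),interpolation=cv2.INTER_CUBIC)
d=cv2.resize(t['image'][190:270,325:445],(400,267),interpolation=cv2.INTER_CUBIC)
o=np.zeros((520,760,3),np.uint8);o[:,:360]=a;o[:200,360:]=b;o[210:477,360:]=d
cv2.imwrite('pics/crop1.png',o)
# depth-based cloud
v,u=np.mgrid[0:400,0:640]; uv=np.stack([u.ravel(),v.ravel()],1)
P=depthpts(t,uv).reshape(400,640,3)
for n,(u0,v0,u1,v1) in dict(rack=(130,190,250,250),jig=(325,190,445,275)).items():
    m=np.zeros((400,640),np.uint8); m[v0:v1,u0:u1]=(P[v0:v1,u0:u1,2]>12)
    p=P[m>0]; r=cv2.minAreaRect(p[:,:2].astype(np.float32)); print(n,r,cv2.boxPoints(r).round(1).tolist(),p[:,2].max())
W=cv2.cvtColor(t['image'],cv2.COLOR_BGR2HSV)
for (u,v) in((156,228),(189,221),(221,216),(346,212),(400,235),(286,187)):
    print((u,v),P[v-3:v+4:3,u-3:u+4:3,2].round(0).tolist(),P[v,u].round(1))
```

```text
rack ((486.7322998046875, 133.5645751953125), (472.8228759765625, 161.44232177734375), 76.54825592041016) [[353.20001220703125, -77.5999984741211], [510.20001220703125, -115.0999984741211], [620.2000122070312, 344.70001220703125], [463.20001220703125, 382.29998779296875]] 1056.9952200498915
jig ((431.405029296875, -216.89210510253906), (230.55369567871094, 241.09652709960938), 70.30622863769531) [[279.1000061035156, -284.79998779296875], [506.1000061035156, -366.0], [583.7000122070312, -149.0], [356.79998779296875, -67.69999694824219]] 1056.9952200498915
(156, 228) [[77.0, 74.0, 73.0], [72.0, 70.0, 72.0], [68.0, 67.0, 66.0]] [481.9 313.2  69.7]
(189, 221) [[81.0, 77.0, 68.0], [79.0, 76.0, 78.0], [71.0, 74.0, 74.0]] [500.6 231.   76.1]
(221, 216) [[64.0, 65.0, 64.0], [62.0, 61.0, 63.0], [57.0, 57.0, 57.0]] [517.6 157.8  61.2]
(346, 212) [[33.0, 78.0, 31.0], [79.0, 81.0, 80.0], [68.0, 77.0, 29.0]] [ 532.3 -143.    81.4]
(400, 235) [[61.0, 80.0, 75.0], [81.0, 78.0, 79.0], [75.0, 77.0, 39.0]] [ 481.3 -271.6   77.9]
(286, 187) [[78.0, 79.0, 81.0], [81.0, 77.0, 81.0], [80.0, 79.0, 78.0]] [590.1   1.8  77.4]
```

View pics/crop1.png

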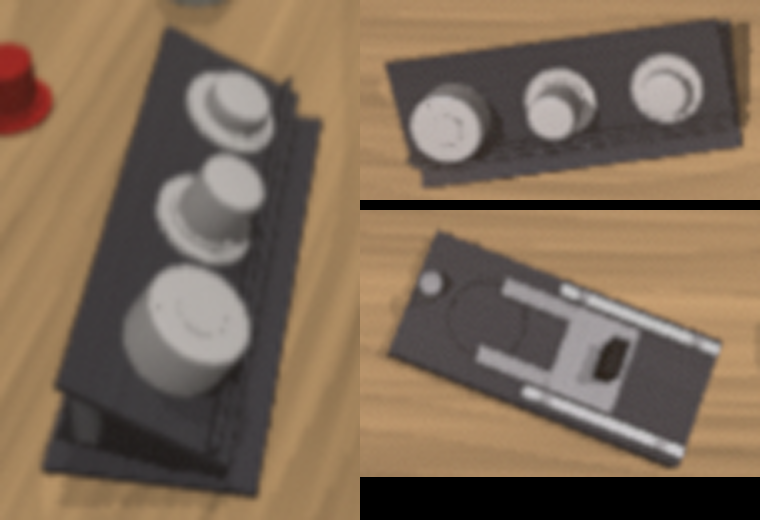

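The crop shows the drum nearest the side camera, the tall flanged cap in the middle seat, at top-view pixel (187,224), and the low flanged cap at the far end. The fork tines lie part-way over the pocket. So the middle cap is the target.

```bash
cat > m.py <<'E'
from h import *
t=load('top');s=load('side')
def cloud(c):
    v,u=np.mgrid[0:400,0:640]; uv=np.stack([u.ravel(),v.ravel()],1)
    P=depthpts(c,uv).reshape(400,640,3); P[c['range_z']<=0]=np.nan; return P
def blob(m,seed):
    n,l,st,ce=cv2.connectedComponentsWithStats(m.astype(np.uint8)); k=l[seed[1],seed[0]]
    return (l==k),ce[k],st[k]
E
python3 - <<'E'
from m import *
P=cloud(t); hsv=cv2.cvtColor(t['image'],cv2.COLOR_BGR2HSV)
wood=(hsv[...,1]>80)
for n,(u0,v0,u1,v1),z in (('rack',(130,190,250,250),30),('jig',(325,190,445,275),30)):
    m=np.zeros((400,640),np.uint8); m[v0:v1,u0:u1]=~wood[v0:v1,u0:u1]; m=cv2.morphologyEx(m,cv2.MORPH_OPEN,np.ones((3,3)))
    cs,_=cv2.findContours(m,0,cv2.CHAIN_APPROX_NONE); c=max(cs,key=cv2.contourArea)[:,0]
    q=plane(t,c,z)[:,:2].astype(np.float32); r=cv2.minAreaRect(q); print(n,r,cv2.boxPoints(r).round(1).tolist())
    k=(m>0)&(P[...,2]>15)&(P[...,2]<120); r=cv2.minAreaRect(P[k][:,:2].astype(np.float32)); print(' depth',r,cv2.boxPoints(r).round(1).tolist())
g=cv2.cvtColor(t['image'],cv2.COLOR_BGR2GRAY)
print(g[205:220,338:356]); print(g[226:246,390:410])
print(g[205:240,175:203])
# rack board plane from depth
m=np.zeros((400,640),bool); m[195:243,142:242]=True; m&=(g<75)&(P[...,2]>12)
A=P[m]; 
for _ in range(4):
    X=np.c_[A[:,:2],np.ones(len(A))]; w,*_=np.linalg.lstsq(X,A[:,2],rcond=None); e=A[:,2]-X@w; A=A[abs(e)<6]
print('board',w,len(A),np.degrees(np.arctan(np.hypot(*w[:2]))),np.degrees(np.arctan2(w[1],w[0])))
E
```

```text
rack ((508.2474670410156, 243.3622283935547), (99.8896713256836, 264.8581848144531), 9.285782814025879) [[437.6000061035156, 366.0], [480.29998779296875, 104.5999984741211], [578.9000244140625, 120.69999694824219], [536.2000122070312, 382.1000061035156]]
 depth ((511.835205078125, 239.4366455078125), (78.27894592285156, 249.7442169189453), 10.078088760375977) [[451.3999938964844, 355.5], [495.20001220703125, 109.5999984741211], [572.2000122070312, 123.30000305175781], [528.5, 369.20001220703125]]
jig ((496.4393005371094, -240.13943481445312), (231.33961486816406, 101.98603820800781), 69.67317962646484) [[408.3999938964844, -330.8999938964844], [504.1000061035156, -366.29998779296875], [584.4000244140625, -149.39999389648438], [488.79998779296875, -114.0]]
 depth ((497.1643981933594, -240.1560516357422), (229.60964965820312, 100.81282043457031), 70.02043914794922) [[410.6000061035156, -330.79998779296875], [505.29998779296875, -365.29998779296875], [583.7999877929688, -149.5], [489.0, -115.0]]
[[145 145 142 135 127 117  91  77  75  77  75  74  76  73  74  73  75  75]
 [144 143 137 130
[... 6228 characters left out ...]
 69  67  64  64]
 [ 70  65  67  63  64  64  66  71  75  76  65  61  56  56  60  67  67  67
   66  68  69  70  74  73  73  71  74  72]
 [ 72  71  65  62  60  60  61  68  72  71  68  65  62  64  66  71  71  72
   72  73  73  74  75  75  76  76  77  76]
 [ 71  68  70  67  71  68  71  74  74  71  73  72  71  74  72  75  75  75
   75  77  77  75  76  77  76  77  77  76]
 [ 72  76  74  73  74  75  74  75  76  76  75  75  76  78  77  76  76  75
   76  75  78  77  77  77  77  76  75  75]
 [ 76  78  77  76  77  76  75  77  76  74  75  78  75  77  76  77  78  76
   76  76  75  82  81  89  92  92  93  92]]
board [ 5.62321011e-01  9.01298986e-02 -2.64683780e+02] 1680 29.661439479962034 9.106026586200874
```

```bash
cat >> h.py <<'E'
def yawy(o):
    y=R.from_rotvec(o['tcp_rot']).as_matrix()[:,1]; return np.degrees(np.arctan2(y[1],y[0]))
def delta(P,yaw):
    "tool-axes shift (present axes) in m and twist deg to TCP target P"
    o=robot.get_obs(); M=R.from_rotvec(o['tcp_rot']).as_matrix(); d=M.T@(np.array(P)-o['eef_pos'])/1000
    y=yawy(o); c=np.radians(yaw); M2=np.array([[np.sin(c),np.cos(c),0],[-np.cos(c),np.sin(c),0],[0,0,-1]]).astype(float)
    d2=M2.T@(np.array(P)-o['eef_pos'])/1000
    print('t',round(o['t'],2),'tcp',o['eef_pos'].round(1),'yaw',y.round(1),'| shift now-axes',d.round(4),'shift target-axes',d2.round(4),'twist',round(-((yaw-y+180)%360-180),1),'gap',round(o['finger_gap']*85.4,1),'F',o['contact_force'].round(1),'j6',o['joint_pos'][5].round(2))
JC=np.array([497.,-240.2]); JY=np.radians(-20.0); jx=np.array([np.cos(JY),np.sin(JY)]); jy=np.array([-np.sin(JY),np.cos(JY)])
def jig(x,y,z): return np.r_[JC+x*jx+y*jy,z]
def injig(p): d=np.asarray(p)[...,:2]-JC; return np.c_[d@jx,d@jy]
E
python3 - <<'E'
from m import *
g=cv2.cvtColor(t['image'],cv2.COLOR_BGR2GRAY)
def sub(m,box):
    k=np.zeros_like(m,bool);u0,v0,u1,v1=box;k[v0:v1,u0:u1]=m[v0:v1,u0:u1];v,u=np.nonzero(k);return np.array([u.mean(),v.mean()])
p=plane(t,sub(g>118,(343,208,350,215)),80); print('post',p.round(1),injig(p).round(1))
P=cloud(t); k=np.zeros((400,640),bool);k[224:244,390:410]=True;k&=(P[...,2]>68)&(P[...,2]<88)
print('grip depth',P[k].mean(0).round(1),injig(P[k].mean(0)[None]).round(1),k.sum())
d=(g<65);d[:, :390]=0; b=sub(d,(390,226,406,242)); print(b); 
for z in(70,78.5): print('grip',injig(plane(t,b,z)).round(1))
c=sub(g>176,(181,219,194,232)); print(c,'captop top',plane(t,c,73.2).round(1))
gs=cv2.cvtColor(s['image'],cv2.COLOR_BGR2GRAY); 
print(proj(s,plane(t,c,73.2)))
# flange+body top points by depth
k=np.zeros((400,640),bool);k[218:232,180:194]=(g[218:232,180:194]>176)
print('top depth',np.nanmean(P[k],0).round(1))
E
python3 - <<'E'
from h import *
for q in (33,): delta(jig(0,-73+38,110),-20)
E
```

```text
post [[ 533.9 -142.1   80. ]] [[  1.1 104.8]]
grip depth [ 484.8 -273.    78.4] [[ -0.2 -35. ]] 78
[399.66216216 234.68918919]
grip [[ -2.1 -35. ]]
grip [[ -3.7 -33.8]]
[186.65263158 224.52631579] captop top [[492.4 236.9  73.2]]
[[317.28635807 273.84625961]]
top depth [492.4 236.8  74.1]
t 0.1 tcp [150.2 528.8 196.9] yaw 74.1 | shift now-axes [-0.5412 -0.6798  0.0876] shift target-axes [0.639  0.5889 0.0869] twist 94.1 gap 85.2 F [-0.6  0.9 -0.3] j6 -0.07
```

Call:
move_arm --plan '[[0.06,[-0.0385,-0.0485,0],0],[0.06,[-0.0385,-0.0485,0],0],[0.06,[-0.0385,-0.0485,0],0],[0.06,[-0.0385,-0.0485,0],0],[0.06,[-0.0385,-0.0485,0],0],[0.06,[-0.0385,-0.0485,0],0],[0.06,[-0.0385,-0.0485,0],0],[0.06,[-0.0385,-0.0485,0],0]]'

```text
t: 1.1
eef_pos: [340.8, 69.7, 197.6]
tcp_rot: [0.433, 3.111, 0.0]
contact_force: [1.6, 0.6, -0.6]
finger_gap: 0.704
grasp_force: 0.0
```

Call:
move_arm --plan '[[0.06,[-0.0385,-0.0485,0],0],[0.06,[-0.0385,-0.0485,0],0],[0.06,[-0.0385,-0.0485,0],0],[0.06,[-0.0385,-0.0485,0],0],[0.06,[-0.0385,-0.0485,0],0],[0.06,[-0.0385,-0.0485,0],0]]'

```text
t: 1.85
eef_pos: [483.6, -273.4, 197.1]
tcp_rot: [-0.434, -3.111, -0.0]
contact_force: [0.1, 0.7, 0.9]
finger_gap: 0.705
grasp_force: 0.0
```

Call:
move_arm --plan '[[0.06,[0,0,0],10.5],[0.06,[0,0,0],10.5],[0.06,[0,0,0],10.5],[0.06,[0,0,0],10.5],[0.06,[0,0,0],10.5],[0.06,[0,0,0],10.5],[0.06,[0,0,0],10.5],[0.06,[0,0,0],10.5]]'

```text
t: 2.85
eef_pos: [483.1, -271.3, 197.0]
tcp_rot: [-2.41, -2.015, 0.0]
contact_force: [0.9, -1.0, -0.9]
finger_gap: 0.702
grasp_force: 0.0
```

```bash
python3 -c "
from h import *
delta(jig(0,-35,50),-20)"
```

```text
t 2.85 tcp [ 483.1 -271.3  197. ] yaw -10.2 | shift now-axes [-0.0015  0.0023  0.147 ] shift target-axes [0.001  0.0024 0.147 ] twist 9.8 gap 60.0 F [ 0.9 -1.  -0.9] j6 -0.4
```

Call:
move_arm --plan '[[0.06,[-0.0015,0.0023,0.04],9.8],[0.06,[0,0,0.04],0],[0.06,[0,0,0.04],0],[0.06,[0,0,0.027],0],[0.06,[0,0,0],0]]'

```text
t: 3.48
eef_pos: [484.2, -272.6, 48.6]
tcp_rot: [-2.565, -1.807, 0.002]
contact_force: [0.0, -1.1, 0.4]
finger_gap: 0.703
grasp_force: 0.0
```

Call:
move_arm --plan '[[0.02,[0,0,0],0],[0.02,[0,0,0],0],[0.02,[0,0,0],0],[0.02,[0,0,0],0]]'

```text
t: 3.98
eef_pos: [485.4, -273.4, 50.8]
tcp_rot: [2.568, 1.809, 0.0]
contact_force: [-0.4, 0.1, 0.1]
finger_gap: 0.234
grasp_force: 0.0
```

Run:
```python
from h import *
delta(jig(0,-73,50),-20)
c=cam('wrist'); cv2.imwrite('pics/w1.png',c['image'])
```

```text
t 3.98 tcp [ 485.4 -273.4   50.8] yaw -19.7 | shift now-axes [-0.0379 -0.0006  0.0008] shift target-axes [ 0.0379 -0.0004  0.0008] twist 0.3 gap 20.0 F [-0.4  0.1  0.1] j6 -0.24
```

View pics/w1.png

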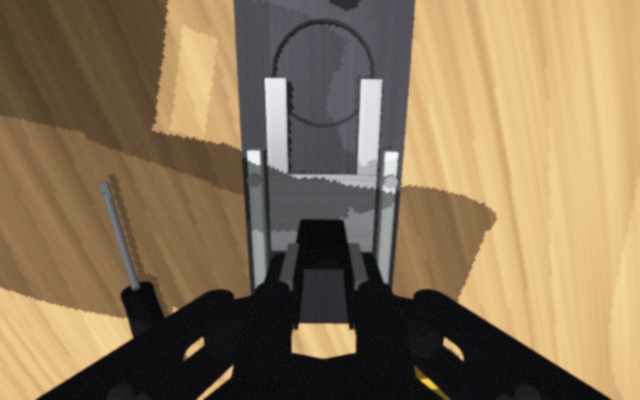

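The wrist view shows the jig ahead, with the pocket circle at about (322,73), the fork tine tips at row 78 and the black grip at (322,245). The finger tips are at (290,290) and (355,290). The gap is 20 mm with no force, so the fingers are not on the grip.

Run:
```python
from h import *
c=load('wrist')
for n,p in dict(griptop35=jig(0,-35,78.5),gl=jig(-14,-28,78.5),gr=jig(14,-28,78.5),bl=jig(-14,-42,78.5),gf=jig(0,-28,37),pocket=jig(0,55,30),tip=jig(27,55,36.5),railend=jig(40.5,13,40),tcp=robot.get_obs()['eef_pos'],grasp=robot.get_obs()['eef_pos']+[0,0,19]).items(): print(n,proj(c,p).round(0))
for u,v in((322,230),(322,245),(322,262),(322,295),(322,280),(290,285),(293,265)): print((u,v),injig(depthpts(c,(u,v))).round(1),depthpts(c,(u,v))[:,2].round(1))
```

```text
griptop35 [[323. 255.]]
gl [[296. 242.]]
gr [[351. 242.]]
bl [[296. 267.]]
gf [[323. 215.]]
pocket [[324.  76.]]
tip [[372.  75.]]
railend [[393. 151.]]
tcp [[324. 234.]]
grasp [[324. 248.]]
(322, 230) [[ -0.7 -30.2]] [56.7]
(322, 245) [[ -0.6 -30.2]] [76.9]
(322, 262) [[ -0.6 -38.5]] [79.6]
(322, 295) [[ -0.4 -90.3]] [30.9]
(322, 280) [[ -0.5 -78.6]] [30.3]
(290, 285) [[-12.5 -25.5]] [122.7]
(293, 265) [[-12.3 -23.5]] [111.]
```

Run:
```python
from h import *
c=cam('wrist'); 
im=cv2.resize(c['image'][200:400,200:440],(720,600),interpolation=cv2.INTER_CUBIC); im=np.clip(im.astype(float)*1.8,0,255); cv2.imwrite('pics/w2.png',im)
for v in range(215,340,10): print(v,[(int(u),*depthpts(c,(u,v))[0].round(0)[2:].astype(int)) for u in (270,280,286,292,297,302,322)])
o=robot.get_obs(); print(o['finger_gap'],o['grasp_force'],o['t'])
```

```text
215 [(270, np.int64(37)), (280, np.int64(37)), (286, np.int64(38)), (292, np.int64(37)), (297, np.int64(38)), (302, np.int64(37)), (322, np.int64(37))]
225 [(270, np.int64(31)), (280, np.int64(38)), (286, np.int64(37)), (292, np.int64(37)), (297, np.int64(37)), (302, np.int64(50)), (322, np.int64(49))]
235 [(270, np.int64(31)), (280, np.int64(37)), (286, np.int64(38)), (292, np.int64(38)), (297, np.int64(60)), (302, np.int64(64)), (322, np.int64(64))]
245 [(270, np.int64(30)), (280, np.int64(37)), (286, np.int64(37)), (292, np.int64(91)), (297, np.int64(91)), (302, np.int64(91)), (322, np.int64(78))]
255 [(270, np.int64(30)), (280, np.int64(94)), (286, np.int64(102)), (292, np.int64(101)), (297, np.int64(102)), (302, np.int64(92)), (322, np.int64(79))]
265 [(270, np.int64(104)), (280, np.int64(104)), (286, np.int64(111)), (292, np.int64(111)), (297, np.int64(110)), (302, np.int64(93)), (322, np.int64(79))]
275 [(270, np.int64(228)), (280, np.int64(120)), (286, np.int64(120)), (292, np.int64(119)), (297, np.int64(119)), (302, np.int64(95)), (322, np.int64(32))]
285 [(270, np.int64(130
[... 358 characters left out ...]
)), (292, np.int64(126)), (297, np.int64(123)), (302, np.int64(31)), (322, np.int64(30))]
315 [(270, np.int64(151)), (280, np.int64(152)), (286, np.int64(152)), (292, np.int64(127)), (297, np.int64(123)), (302, np.int64(31)), (322, np.int64(31))]
325 [(270, np.int64(155)), (280, np.int64(155)), (286, np.int64(155)), (292, np.int64(128)), (297, np.int64(123)), (302, np.int64(1)), (322, np.int64(0))]
335 [(270, np.int64(159)), (280, np.int64(159)), (286, np.int64(159)), (292, np.int64(1)), (297, np.int64(1)), (302, np.int64(0)), (322, np.int64(1))]
0.23420726115729038 0.0 4.075[ WARN:0@1.205] global loadsave.cpp:1063 imwrite_ Unsupported depth image for selected encoder is fallbacked to CV_8U.
```

View pics/w2.png

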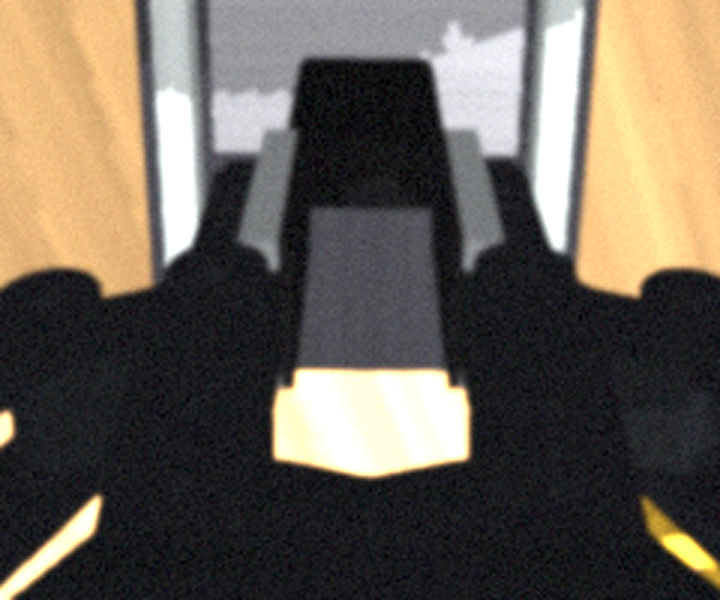

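The crop shows both fingertips ending above the grip. Their lowest visible edge is at about (292,245), z≈91, while the grip top is at 79. So the reported TCP and the tips seem to disagree, and I'll check with the side camera.

Run:
```python
from h import *
c=cam('side'); p=proj(c,[jig(0,-35,z) for z in (50,78,91,130)]); print(p.round(0))
u,v=p[1].astype(int); im=cv2.resize(c['image'][v-60:v+30,u-60:u+60],(800,600),interpolation=cv2.INTER_CUBIC); im=np.clip(im.astype(float)*1.5,0,255).astype(np.uint8); cv2.imwrite('pics/s2.png',im); print(u,v)
w=load('wrist')
uv=np.stack(np.meshgrid(np.arange(270,306),np.arange(238,300)),-1).reshape(-1,2); P=depthpts(w,uv); q=injig(P); k=(P[:,2]>85)&(P[:,2]<115)&(abs(q[:,0])<30)
i=np.argsort(P[k][:,2])[:5]; print(np.c_[uv[k][i],q[k][i],P[k][i,2]].round(1))
```

```text
[[376. 163.]
 [376. 155.]
 [376. 151.]
 [377. 138.]]
375 154
[[303.  255.  -10.  -31.9  85. ]
 [303.  252.   -9.9 -30.1  85.4]
 [303.  251.   -9.9 -29.4  85.6]
 [303.  257.   -9.9 -32.6  85.6]
 [303.  259.   -9.9 -33.6  85.8]]
```

View pics/s2.png

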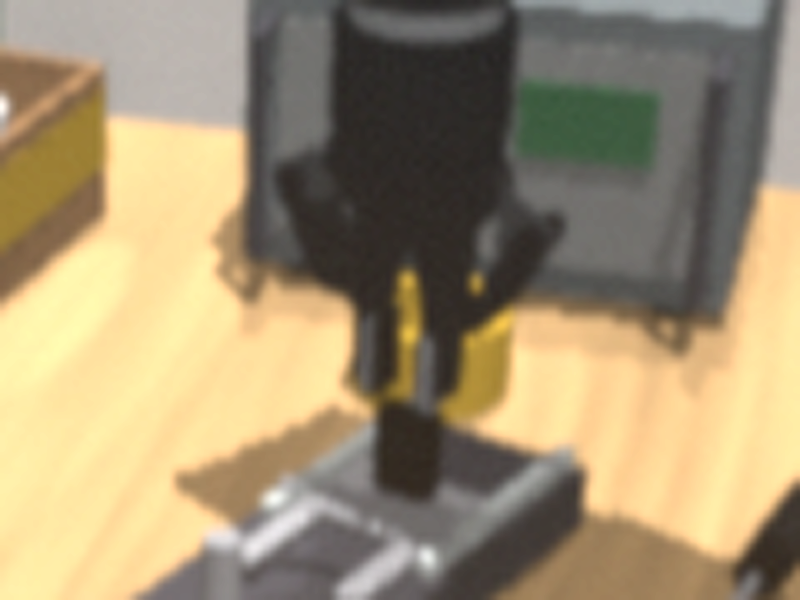

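Side view: the finger tips, around (375,60 px up-crop), end above the black grip at crop (408,450). The true tips are therefore about 33 mm higher than the reported TCP. xy agrees, so I'll work with that z offset.

Call:
move_arm --plan '[[0.06,[0,0,0],0],[0.06,[0,0,0],0],[0.06,[0,0,0.01],0],[0.06,[0,0,0.01],0],[0.06,[0,0,0.01],0],[0.06,[0,0,0],0]]'

```text
t: 4.88
eef_pos: [484.8, -273.0, 19.3]
tcp_rot: [-2.567, -1.809, 0.001]
contact_force: [0.8, 1.2, 0.3]
finger_gap: 0.703
grasp_force: 0.0
```

Call:
move_arm --plan '[[0.02,[0,0,0],0],[0.02,[0,0,0],0],[0.02,[0,0,0],0],[0.02,[0,0,0],0]]'

```text
t: 5.38
eef_pos: [484.4, -273.0, 21.1]
tcp_rot: [-2.567, -1.809, 0.002]
contact_force: [-10.7, 3.9, 11.1]
finger_gap: 0.317
grasp_force: 60.1
```

Call:
move_arm --plan '[[0.02,[-0.01,0,0],0],[0.02,[-0.01,0,0],0],[0.02,[-0.01,0,0],0],[0.02,[-0.005,0,0],0],[0.02,[-0.003,0,0],0],[0.02,[0,0,0],0]]'

```text
t: 6.12
eef_pos: [472.0, -306.5, 21.0]
tcp_rot: [-2.564, -1.807, -0.001]
contact_force: [-8.8, 23.3, 16.5]
finger_gap: 0.31
grasp_force: 60.8
```

Call:
move_arm --plan '[[0.02,[-0.001,0,0],0],[0.02,[-0.001,0,0],0],[0.02,[-0.001,0,0],0],[0.02,[0,0,0],0]]'

```text
t: 6.62
eef_pos: [471.9, -306.6, 21.1]
tcp_rot: [-2.561, -1.806, -0.006]
contact_force: [-1.9, 43.5, 21.5]
finger_gap: 0.314
grasp_force: 61.4
```

Run:
```python
from h import *
delta(jig(0,-73,20),-20)
```

```text
t 6.62 tcp [ 471.9 -306.6   21.1] yaw -19.6 | shift now-axes [-0.0021  0.0009  0.001 ] shift target-axes [0.002  0.0009 0.0011] twist 0.4 gap 26.8 F [-1.9 43.5 21.5] j6 -0.31
```

Call:
move_arm --plan '[[0.02,[0.002,0,0],0],[0.06,[0.001,0,0],0],[0.06,[0,0,0],0],[0.06,[0,0,0],0],[0.06,[0,0,-0.05],0],[0.06,[0,0,-0.06],0],[0.06,[0,0,-0.06],0],[0.06,[0,0,0],0]]'

```text
t: 7.62
eef_pos: [473.8, -310.4, 195.3]
tcp_rot: [2.562, 1.804, 0.004]
contact_force: [0.6, 0.6, -0.5]
finger_gap: 0.703
grasp_force: 0.0
```

Run:
```python
from h import *
delta([497.3,237.7,110],-80.3)
c=cam('top'); g=cv2.cvtColor(c['image'],cv2.COLOR_BGR2GRAY); print(proj(c,[jig(24,17,36.5),jig(-24,17,36.5)]).round(1))
cv2.imwrite('pics/j3.png',cv2.resize(c['image'][185:275,325:445],(800,600),interpolation=cv2.INTER_CUBIC))
```

```text
t 7.62 tcp [ 473.8 -310.4  195.3] yaw -19.7 | shift now-axes [ 0.5242 -0.1632  0.0826] shift target-axes [-0.1155 -0.5363  0.0853] twist 60.6 gap 60.1 F [ 0.6  0.6 -0.5] j6 -0.3
[[380.8 219. ]
 [374.2 237. ]]
```

View pics/j3.png

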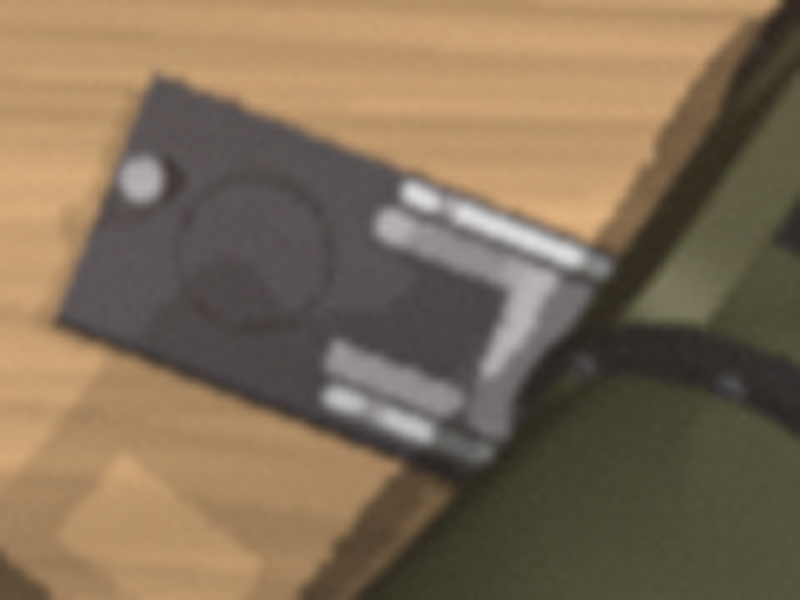

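The fork is back: tine tips at crop (380,225) and (330,355) are clear of the pocket ring at (255,250), where the open stop should put them.

Call:
move_arm --plan '[[0.06,[0.0582,-0.0181,0],0],[0.06,[0.0582,-0.0181,0],0],[0.06,[0.0582,-0.0181,0],0],[0.06,[0.0582,-0.0181,0],0],[0.06,[0.0582,-0.0181,0],0],[0.06,[0.0582,-0.0181,0],0],[0.06,[0.0582,-0.0181,0],0],[0.06,[0.0582,-0.0181,0],0]]'

```text
t: 8.68
eef_pos: [492.1, 179.9, 188.9]
tcp_rot: [-2.568, -1.809, 0.003]
contact_force: [1.3, -0.8, -0.4]
finger_gap: 0.706
grasp_force: 0.0
```

Call:
move_arm --plan '[[0.052,[0.0582,-0.0181,0],0],[0.052,[0,0,0],10.1],[0.052,[0,0,0],10.1],[0.052,[0,0,0],10.1],[0.052,[0,0,0],10.1],[0.052,[0,0,0],10.1],[0.052,[0,0,0],10.1],[0.052,[0,0,0],0]]'

```text
t: 9.68
eef_pos: [494.9, 238.7, 188.9]
tcp_rot: [3.129, 0.268, -0.003]
contact_force: [0.6, 0.7, -0.1]
finger_gap: 0.61
grasp_force: 0.0
```

Run:
```python
from h import *
delta([497.3,237.7,110],-80.3)
c=cam('wrist'); cv2.imwrite('pics/w4.png',c['image'])
a=np.radians(9.7); ux=np.array([np.cos(a),np.sin(a),0]); A=-.5*ux+np.array([0,0,.866]); O=np.array([510.1,239.9,42]); print('pred top',proj(c,O+36*A).round(1),'origin',proj(c,O).round(1))
```

```text
t 9.68 tcp [494.9 238.7 188.9] yaw -80.2 | shift now-axes [0.0023 0.0014 0.0789] shift target-axes [-0.0022  0.0014  0.0789] twist 0.1 gap 52.1 F [ 0.6  0.7 -0.1] j6 1.78
pred top [[325.5 187.6]] origin [[325.3 162.7]]
```

View pics/w4.png

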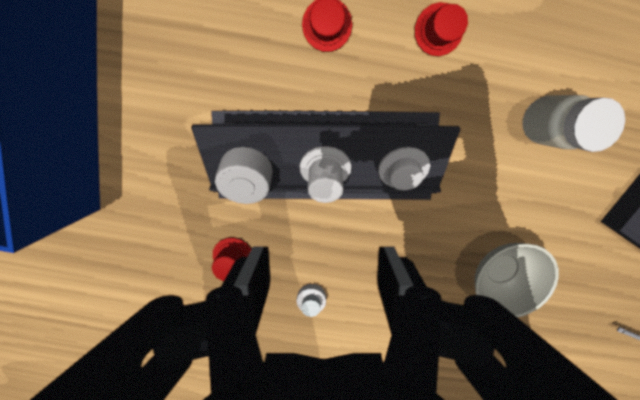

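The wrist view shows the drum at (243,175), the tall flanged cap with its top at (325,188), as predicted, and the low cap at (405,168). The rack is level in the image, so the yaw is right and I can descend on the middle one.

Call:
move_arm --plan '[[0.052,[0.0023,0.0014,0.04],0],[0.052,[0,0,0.04],0],[0.052,[0,0,0.04],0],[0.052,[0,0,0.025],0],[0.052,[0,0,0.014],0],[0.052,[0,0,0.014],0],[0.052,[0,0,0],0]]'

```text
t: 10.6
eef_pos: [497.5, 237.9, 16.8]
tcp_rot: [3.13, 0.268, -0.001]
contact_force: [-0.2, 1.2, 0.5]
finger_gap: 0.609
grasp_force: 0.0
```

Run:
```python
from h import *
delta([497.3,237.7,16],-80.3)
w=cam('wrist'); v,u=np.mgrid[230:400,200:450]; uv=np.stack([u.ravel(),v.ravel()],1); P=depthpts(w,uv)
a=np.radians(9.7); d=P[:,:2]-[510.1,239.9]; rx=d@[np.cos(a),np.sin(a)]; ry=d@[-np.sin(a),np.cos(a)]
for s in(-1,1):
    k=(s*ry>22)&(s*ry<45)&(rx>-26)&(rx<2)&(P[:,2]>40)&(P[:,2]<110); i=np.argsort(P[k][:,2])[:6]; print(s,k.sum(),np.c_[uv[k][i],rx[k][i],ry[k][i],P[k][i,2]].round(1).tolist())
```

```text
t 10.6 tcp [497.5 237.9  16.8] yaw -80.2 | shift now-axes [-0.0003  0.0002  0.0008] shift target-axes [0.0003 0.0002 0.0008] twist 0.1 gap 52.0 F [-0.2  1.2  0.5] j6 1.78
-1 4292 [[381.0, 243.0, -8.8, -29.3, 40.0], [387.0, 244.0, -9.4, -32.5, 40.0], [398.0, 243.0, -8.8, -38.2, 40.0], [386.0, 243.0, -8.8, -31.9, 40.0], [382.0, 242.0, -8.2, -29.8, 40.0], [382.0, 240.0, -7.1, -29.7, 40.0]]
1 4111 [[244.0, 241.0, -7.9, 42.4, 40.0], [246.0, 241.0, -7.8, 41.3, 40.0], [240.0, 239.0, -6.7, 44.4, 40.1], [241.0, 241.0, -7.9, 44.0, 40.1], [265.0, 242.0, -8.3, 31.4, 40.1], [265.0, 240.0, -7.2, 31.3, 40.1]]
```

Call:
move_arm --plan '[[0.02,[0,0,0],0],[0.02,[0,0,0],0],[0.02,[0,0,0],0],[0.02,[0,0,0],0]]'

```text
t: 11.15
eef_pos: [498.2, 238.3, 18.5]
tcp_rot: [-3.13, -0.267, -0.002]
contact_force: [-2.2, -0.1, 5.8]
finger_gap: 0.38
grasp_force: 59.4
```

Call:
move_arm --plan '[[0.02,[0,0,-0.01],0],[0.02,[0,0,-0.03],0],[0.02,[0,0,-0.05],0],[0.02,[0,0,-0.05],0],[0.02,[0,0,-0.03],0],[0.02,[0,0,0],0]]'

```text
t: 11.9
eef_pos: [498.6, 238.4, 190.6]
tcp_rot: [-3.129, -0.267, -0.008]
contact_force: [0.7, -0.1, -0.7]
finger_gap: 0.376
grasp_force: 59.6
```

Run:
```python
from h import *
delta(jig(0,55,150),-20)
c=cam('wrist'); cv2.imwrite('pics/w5.png',c['image'])
```

```text
t 11.9 tcp [498.6 238.4 190.6] yaw -80.3 | shift now-axes [-0.0555  0.4237  0.0398] shift target-axes [0.3953 0.1622 0.0406] twist -60.3 gap 32.1 F [ 0.7 -0.1 -0.7] j6 1.78
```

View pics/w5.png

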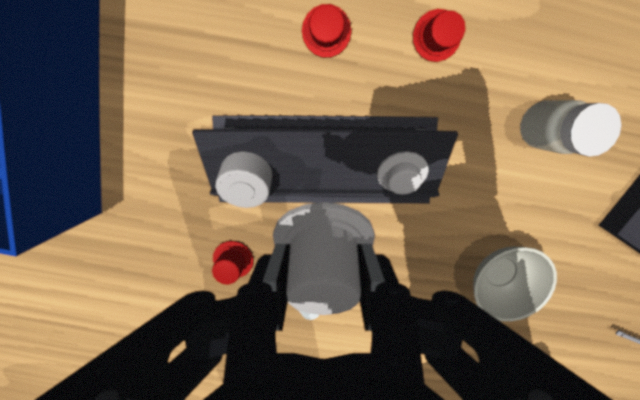

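The cap is held at (325,260), tilted as it sat in the rack, and the other two caps are undisturbed. I'll carry it to just short of the pocket and measure the pocket there.

Call:
move_arm --plan '[[0.02,[-0.0115,0.0605,0],0],[0.02,[-0.0115,0.0605,0],0],[0.02,[-0.0115,0.0605,0],0],[0.02,[-0.0115,0.0605,0],0],[0.02,[-0.0115,0.0605,0],0],[0.02,[-0.0115,0.0605,0],0],[0.02,[-0.0115,0.0605,0],0],[0.02,[-0.0115,0.0605,0],0]]'

```text
t: 12.95
eef_pos: [488.2, -256.4, 186.4]
tcp_rot: [-3.129, -0.267, 0.002]
contact_force: [0.9, 1.1, 0.1]
finger_gap: 0.376
grasp_force: 59.7
```

Call:
move_arm --plan '[[0.02,[0,0,0],-10.05],[0.02,[0,0,0],-10.05],[0.02,[0,0,0],-10.05],[0.02,[0,0,0],-10.05],[0.02,[0,0,0],-10.05],[0.02,[0,0,0],-10.05],[0.02,[0,0,0],0]]'

```text
t: 13.82
eef_pos: [488.6, -254.4, 186.4]
tcp_rot: [-2.573, -1.801, 0.001]
contact_force: [0.5, -0.7, 0.2]
finger_gap: 0.377
grasp_force: 59.8
```

Run:
```python
from h import *
delta(jig(0,40.5,60),-20)
cs=[cam('wrist') for _ in range(6)]; c=dict(cs[0]); rz=np.median([x['range_z'] for x in cs],0); c['range_z']=rz
im=np.mean([x['image'] for x in cs],0).astype(np.uint8); cv2.imwrite('pics/w6.png',im)
v,u=np.mgrid[0:400,0:640]; uv=np.stack([u.ravel(),v.ravel()],1); P=depthpts(c,uv); q=injig(P); z=P[:,2]
print('pocket px',proj(c,jig(0,55,30)).round(1))
k=(abs(q[:,0])<45)&(abs(q[:,1]-55)<38)
pl=k&(np.hypot(q[:,0],q[:,1]-55)>33)&(z<40)
X=np.c_[q,np.ones(len(q))]; w,*_=np.linalg.lstsq(X[pl],z[pl],rcond=None); e=z-X@w; print('plane',w.round(3),e[pl].std().round(2))
f=k&(e<-2.5)&(e>-8); print('floor n',f.sum(),'mean',q[f].mean(0).round(1),'pct',np.percentile(q[f],[2,98],axis=0).round(1).tolist(),'z',z[f].mean().round(1))
(cx,cy),r=cv2.minEnclosingCircle(q[f].astype(np.float32)); print(cx,cy,r)
# jig edges, post
po=(abs(q[:,0])<15)&(abs(q[:,1]-104)<15)&(z>74)&(z<86); print('post',q[po].mean(0).round(1),z[po].mean().round(1),po.sum())
t=(abs(q[:,1]-60)<30)&(z>24)&(z<34)&(abs(q[:,0])<60); print('edge x',np.percentile(q[t][:,0],[.5,99.5]).round(1))
```

```text
t 13.82 tcp [ 488.6 -254.4  186.4] yaw -20.0 | shift now-axes [0.0566 0.0032 0.1264] shift target-axes [-0.0567  0.0031  0.1264] twist -0.0 gap 32.2 F [ 0.5 -0.7  0.2] j6 -0.2
pocket px [[327.  106.9]]
plane [-1.0000e-03 -1.0000e-03  3.0382e+01] 0.41
floor n 2619 mean [-0.8 56.2] pct [[-26.4, 29.8], [24.7, 81.8]] z 25.3
-0.9605021476745605 55.67824172973633 28.798545837402344
post [ -0.7 104. ] 80.0 323
edge x [-50.7  48. ]
```

Run:
```python
from h import *
c=load('wrist'); o=robot.get_obs(); T=R.from_rotvec(o['tcp_rot']).as_matrix()
v,u=np.mgrid[180:340,230:420]; uv=np.stack([u.ravel(),v.ravel()],1); P=depthpts(c,uv); q=(P-o['eef_pos'])@T; zz=P[:,2]-o['eef_pos'][2]
g=cv2.cvtColor(c['image'],cv2.COLOR_BGR2GRAY)[uv[:,1],uv[:,0]]
k=(zz>15)&(zz<75)&(g>60)&(abs(q[:,1])<32)&(abs(q[:,0])<45)
fl=k&(q[:,0]>13)
print('n',k.sum(),fl.sum(),'flange: tool x pct',np.percentile(q[fl][:,0],[50,95,99.5]).round(1),'tool y',np.percentile(q[fl][:,1],[.5,99.5]).round(1))
for x in range(8,38,3):
    s=k&(abs(q[:,0]-x)<1.5); 
    if s.sum(): print(x,s.sum(),'zz',np.percentile(zz[s],[5,50,95]).round(1),'y',np.percentile(q[s][:,1],[1,99]).round(1))
```

```text
n 8408 3367 flange: tool x pct [19.6 29.5 30.9] tool y [-23.5  23. ]
8 1025 zz [28.  55.3 61.6] y [-29.8  25.4]
11 1059 zz [29.6 49.5 71.7] y [-24.5  24.2]
14 850 zz [30.9 44.2 50.5] y [-24.3  23.9]
17 747 zz [32.6 39.5 45.4] y [-23.2  22.7]
20 597 zz [33.3 36.7 40.6] y [-22.1  21.9]
23 479 zz [34.2 36.9 38.9] y [-20.   19.7]
26 418 zz [35.  38.  39.2] y [-17.4  16.9]
29 371 zz [36.2 38.7 40.3] y [-12.5  12.1]
32 49 zz [36.8 37.9 39.2] y [-5.7  5.7]
```

Run:
```python
from h import *
cs=[cam('wrist') for _ in range(5)]; c=cs[0]; c['range_z']=np.median([x['range_z'] for x in cs],0); o=robot.get_obs(); T=R.from_rotvec(o['tcp_rot']).as_matrix()
v,u=np.mgrid[180:345,230:420]; uv=np.stack([u.ravel(),v.ravel()],1); P=depthpts(c,uv); q=(P-o['eef_pos'])@T; zz=P[:,2]-o['eef_pos'][2]
k=(abs(q[:,1])<2)&(zz>10)&(zz<90)&(abs(q[:,0])<50)
r=uv[k][:,1]
for row in range(190,345,6):
    s=k&(uv[:,1]==row)
    if s.sum(): print(row,q[s][:,0].mean().round(1),zz[s].mean().round(1))
```

```text
208 29.5 40.0
214 26.1 38.4
220 23.1 38.3
226 20.2 38.4
232 18.5 41.6
238 16.8 44.3
244 15.1 47.0
250 13.5 49.8
256 12.0 52.5
262 10.5 55.2
268 9.2 57.8
274 7.9 60.5
280 5.9 61.8
286 2.9 61.6
292 -1.5 59.0
298 -6.2 56.5
304 -11.2 53.6
310 -16.6 50.5
```

The cap leans 29° in the grip, and its low rim edge works out to tool x −13.2, z +9.7 mm relative to the reported TCP. The pocket measures at jig (−0.9, 55.7) with its floor at 25.3.

Call:
move_arm --plan '[[0.02,[0.03,0.0023,0],0],[0.02,[0.03,0,0],0],[0.02,[0,0,0.045],0],[0.02,[0,0,0.045],0],[0.02,[0,0,0.045],0],[0.02,[0,0,0.02],0],[0.02,[0,0,0],0]]'

```text
t: 15.25
eef_pos: [510.9, -198.6, 31.2]
tcp_rot: [-2.571, -1.801, 0.002]
contact_force: [0.9, -0.4, -0.2]
finger_gap: 0.379
grasp_force: 59.8
```

Run:
```python
from h import *
delta(jig(-0.9,43.9,15.6),-20)
```

```text
t 15.25 tcp [ 510.9 -198.6   31.2] yaw -20.0 | shift now-axes [0.0001 0.0003 0.0156] shift target-axes [-0.0001  0.0002  0.0156] twist 0.0 gap 32.4 F [ 0.9 -0.4 -0.2] j6 -0.09
```

Call:
move_arm --plan '[[0.02,[0,0,0.006],0],[0.02,[0,0,0.004],0],[0.02,[0,0,0.003],0],[0.02,[0,0,0.002],0],[0.02,[0,0,0],0]]'

```text
t: 15.88
eef_pos: [511.6, -198.9, 17.4]
tcp_rot: [-2.573, -1.803, 0.0]
contact_force: [0.0, 0.5, -1.2]
finger_gap: 0.379
grasp_force: 59.8
```

Call:
move_arm --plan '[[0.02,[0,0,0.001],0],[0.02,[0,0,0.001],0],[0.02,[0,0,0],0]]'

```text
t: 16.25
eef_pos: [511.6, -199.0, 15.3]
tcp_rot: [-2.573, -1.803, 0.0]
contact_force: [-0.0, 0.5, -0.5]
finger_gap: 0.377
grasp_force: 59.8
```

Call:
move_arm --plan '[[0.02,[0,0,0.001],0],[0.02,[0,0,0.001],0],[0.02,[0,0,0],0]]'

```text
t: 16.62
eef_pos: [511.9, -199.0, 13.9]
tcp_rot: [2.572, 1.803, 0.001]
contact_force: [-1.2, 1.6, 5.7]
finger_gap: 0.377
grasp_force: 60.4
```

Call:
move_arm --plan '[[0.046,[0,0,0],0],[0.05,[0,0,0],0],[0.05,[0,0,0],0],[0.05,[0,0,0],0]]'

```text
t: 17.12
eef_pos: [511.6, -199.0, 13.3]
tcp_rot: [-2.573, -1.803, 0.0]
contact_force: [-1.4, -0.0, 0.0]
finger_gap: 0.589
grasp_force: 0.0
```

Call:
move_arm --plan '[[0.06,[0,0,-0.03],0],[0.06,[0,0,-0.05],0],[0.06,[-0.04,0,-0.04],0],[0.06,[-0.04,0,-0.04],0],[0.06,[-0.04,0,0],0],[0.06,[0,0,0],0]]'

```text
t: 17.88
eef_pos: [469.7, -313.7, 173.6]
tcp_rot: [2.575, 1.799, -0.0]
contact_force: [-0.8, -0.0, 0.0]
finger_gap: 0.704
grasp_force: 0.0
```

Run:
```python
from h import *
delta(jig(0,-73,20),-20)
cs=[cam('wrist') for _ in range(5)]; c=cs[0]; c['range_z']=np.median([x['range_z'] for x in cs],0)
v,u=np.mgrid[0:400,0:640]; uv=np.stack([u.ravel(),v.ravel()],1); P=depthpts(c,uv); q=injig(P); z=P[:,2]
t=(np.hypot(q[:,0],q[:,1]-55)<35)&(z>50)&(z<90); X=np.c_[q,np.ones(len(q))]
print('top n',t.sum()); w,*_=np.linalg.lstsq(X[t],z[t],rcond=None); print('slope',w.round(3),'z',np.percentile(z[t],[5,50,95]).round(1))
tt=t&(abs(z-np.median(z[t]))<2); print('top circle',cv2.minEnclosingCircle(q[tt].astype(np.float32)),q[tt].mean(0).round(1))
g=cv2.cvtColor(c['image'],cv2.COLOR_BGR2GRAY)[uv[:,1],uv[:,0]]
f=(np.hypot(q[:,0],q[:,1]-55)<30)&(z<33)&(z>20)&(g>110); print('flange',f.sum(),z[f].mean().round(1),np.percentile(q[f],[1,99],axis=0).round(1).tolist())
cv2.imwrite('pics/w7.png',c['image'])
```

```text
t 17.88 tcp [ 469.7 -313.7  173.6] yaw -20.1 | shift now-axes [0.0055 0.0004 0.1536] shift target-axes [-0.0054  0.0005  0.1536] twist -0.1 gap 60.1 F [-0.8 -0.   0. ] j6 -0.3
top n 1429
slope [-6.0000e-03  6.3000e-02  5.7992e+01] z [59.1 61.8 62.6]
top circle ((0.4938608705997467, 55.4014892578125), 16.72002601623535) [ 0.2 55.4]
flange 1299 30.2 [[-25.6, 33.2], [25.5, 82.8]]
```

View pics/w7.png

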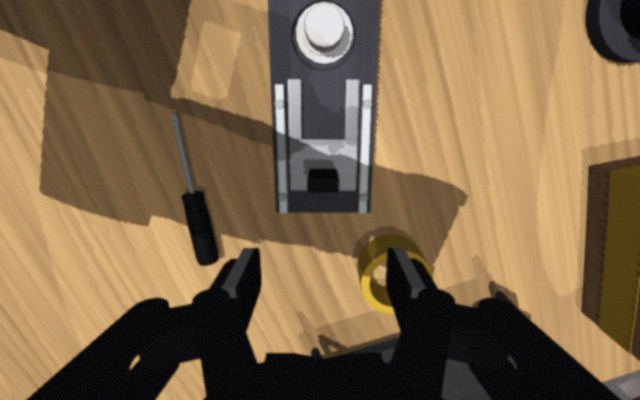

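The wrist view shows the cap upright inside the pocket at (324,32). Its top is level at z≈62, centred at jig (0.4, 55.4). The fork is open, with the grip at (322,180).

Call:
move_arm --plan '[[0.06,[0.005,0.0004,0.04],0],[0.06,[0,0,0.04],0],[0.06,[0,0,0.04],0],[0.06,[0,0,0.033],0],[0.06,[0,0,0],0],[0.02,[0,0,0],0],[0.02,[0,0,0],0],[0.02,[0,0,0],0]]'

```text
t: 19.12
eef_pos: [471.9, -306.9, 22.4]
tcp_rot: [-2.572, -1.802, 0.002]
contact_force: [-15.3, 7.5, 17.4]
finger_gap: 0.311
grasp_force: 60.0
```

Call:
move_arm --plan '[[0.02,[0.008,0,0],0],[0.02,[0.01,0,0],0],[0.02,[0.01,0,0],0],[0.02,[0.01,0,0],0],[0.02,[0.01,0,0],0],[0.02,[0.008,0,0],0],[0.02,[0.006,0,0],0],[0.02,[0,0,0],0]]'

```text
t: 20.12
eef_pos: [493.6, -248.4, 22.4]
tcp_rot: [-2.572, -1.803, 0.001]
contact_force: [-12.2, 7.1, 16.3]
finger_gap: 0.316
grasp_force: 59.8
```

```bash
python3 -c "
from h import *
delta(jig(0,-3,20),-20)"
```

```text
t 20.12 tcp [ 493.6 -248.4   22.4] yaw -19.9 | shift now-axes [0.0059 0.0004 0.0024] shift target-axes [-0.0059  0.0004  0.0024] twist 0.1 gap 27.0 F [-12.2   7.1  16.3] j6 -0.18
```

Call:
move_arm --plan '[[0.02,[0.003,0,0],0],[0.02,[0.003,0,0],0],[0.02,[0.002,0,0],0],[0.02,[0.001,0,0],0],[0.02,[0,0,0],0]]'

```text
t: 20.75
eef_pos: [496.2, -241.2, 22.5]
tcp_rot: [2.573, 1.802, -0.002]
contact_force: [-16.0, -1.6, 15.1]
finger_gap: 0.316
grasp_force: 59.6
```

Call:
move_arm --plan '[[0.02,[0.001,0,0],0],[0.02,[0.001,0,0],0],[0.02,[0,0,0],0]]'

```text
t: 21.12
eef_pos: [496.3, -241.2, 22.5]
tcp_rot: [2.572, 1.801, -0.006]
contact_force: [-21.0, -16.1, 13.6]
finger_gap: 0.315
grasp_force: 59.4
```

Call:
move_arm --plan '[[0.02,[-0.002,0,0],0],[0.06,[0,0,0],0],[0.06,[0,0,0],0],[0.06,[0,0,0],0],[0.06,[0,0,-0.04],0],[0.06,[0,0,-0.06],0],[0.06,[-0.05,0,-0.05],0],[0.06,[-0.05,0,0],0]]'

```text
t: 22.12
eef_pos: [466.0, -330.5, 168.8]
tcp_rot: [2.566, 1.801, 0.003]
contact_force: [0.2, 0.1, -0.6]
finger_gap: 0.696
grasp_force: 0.0
```

Run:
```python
from h import *
delta(jig(0,-3,20),-20)
cs=[cam('wrist') for _ in range(5)]; c=cs[0]; c['range_z']=np.median([x['range_z'] for x in cs],0)
v,u=np.mgrid[0:400,0:640]; uv=np.stack([u.ravel(),v.ravel()],1); P=depthpts(c,uv); q=injig(P); z=P[:,2]
t=(np.hypot(q[:,0],q[:,1]-55)<35)&(z>50)&(z<90)
tt=t&(abs(z-np.median(z[t]))<2); print('cap top',cv2.minEnclosingCircle(q[tt].astype(np.float32)),np.median(z[t]))
g=cv2.cvtColor(c['image'],cv2.COLOR_BGR2GRAY)[uv[:,1],uv[:,0]]
for s in(-1,1):
    f=(abs(s*q[:,0]-27)<3)&(z>34)&(z<40)&(q[:,1]>0)&(q[:,1]<110); print('tine tip y',np.percentile(q[f][:,1],99).round(1))
k=(abs(q[:,0])<14)&(z>74)&(z<84)&(q[:,1]<60); print('grip',q[k].mean(0).round(1),k.sum())
```

```text
t 22.12 tcp [ 466.  -330.5  168.8] yaw -19.9 | shift now-axes [ 0.0928 -0.0024  0.1486] shift target-axes [-0.0924 -0.0017  0.1488] twist 0.1 gap 59.4 F [ 0.2  0.1 -0.6] j6 -0.33
cap top ((1.6652932167053223, 56.546138763427734), 16.147823333740234) 64.29649040006842
tine tip y 62.6
tine tip y 64.2
grip [ 0.6 -2. ] 651
```

Run:
```python
from h import *
cs=[cam('wrist') for _ in range(5)]; c=cs[0]; c['range_z']=np.median([x['range_z'] for x in cs],0)
v,u=np.mgrid[0:400,0:640]; uv=np.stack([u.ravel(),v.ravel()],1)
def an(c):
    P=depthpts(c,uv); q=injig(P); z=P[:,2]
    for n,k in dict(captop=(np.hypot(q[:,0],q[:,1]-55)<14)&(z>50)&(z<90),grip=(abs(q[:,0])<14)&(z>70)&(z<84)&(abs(q[:,1])<20),jigtop=(abs(q[:,1]-55)<25)&(abs(abs(q[:,0])-43)<4)&(z<50)).items(): print(n,k.sum(),q[k].mean(0).round(1),np.median(z[k]).round(1))
    for s in(-1,1):
        f=(abs(s*q[:,0]-27)<3)&(z>33.5)&(z<41)&(q[:,1]>-5)&(q[:,1]<110); print('tip',np.percentile(q[f][:,1],98).round(1),f.sum())
an(c); ts=[cam('top') for _ in range(5)]; c=ts[0]; c['range_z']=np.median([x['range_z'] for x in ts],0); print('top'); an(c)
g=cv2.cvtColor(c['image'],cv2.COLOR_BGR2GRAY)
for s in(-1,1): print([int(g[int(round(p[1])),int(round(p[0]))]) for p in proj(c,[jig(27*s,y,36.5) for y in range(55,104,4)])])
print(robot.get_obs()['eef_pos'])
```

```text
captop 748 [ 0.  50.9] 61.6
grip 658 [-0.5 -3.3] 78.9
jigtop 862 [ 0.2 49.2] 30.7
tip 64.4 598
tip 64.5 600
top
captop 103 [-0.2 55. ] 61.4
grip 71 [ 0.1 -2.6] 79.1
jigtop 129 [-0.3 55.3] 30.5
tip 84.8 93
tip 84.9 89
[176, 179, 176, 177, 179, 180, 178, 182, 143, 93, 89, 89, 87]
[172, 175, 173, 172, 173, 175, 173, 175, 156, 86, 86, 85, 86]
[ 464.93011573 -328.79965238  164.58839692]
```

```bash
python3 -c "
from station import robot
print(robot.sign_off())"
```

```text
the job is handed in; nothing more can be done
None
```

I pulled the fork back to its open stop, set the tall flanged cap flat in the jig's pocket, slid the fork fully home over its flange and handed the job in at about 23 s; the verdict is not shown to me.

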